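Sweep the scrap offcuts off the sorting board into the blue pan

ROBOT

A 6-joint arm with a two-finger parallel gripper is mounted at the origin on the work surface. World frame = base frame: x ahead of the robot, y to its left, z up, the work surface at z = 0. Lengths are in m, angles in rad, forces in N, time in s.
With the tool pointing down it reaches from about 0.275 to 0.85 m from the base axis. Payload 5.2 kg.
Tool frame: the origin (TCP) lies at the very end of the fingers, on their centre line; the grasp point (between the pads) lies 19 mm behind it; z points along the fingers, x is the direction in which the jaws open and shut, and the axes are right-handed (so a half turn about z gives the same grasp; the last joint's range is limited). The gripper opens to 85 mm and grips with 20 to 120 N. Pads are 22 mm wide; open, the fingers measure 114 mm over their backs; the gripper's body (76 mm by 85 mm) begins 54 mm behind the grasp point. The pads swing forward as they close: fully open they stand 13 mm farther back than shut.
Start: joints at [-0.203, 0.259, 1.535, -0, 1.348, -0.203], TCP at [0.55, 0, 0.231] pointing down, gripper open.
Joint ranges: [-3.14, 3.14], [-0.91, 2.08], [0.19, 2.58], [-1.22, 4.36], [0.22, 2.71], [-3.12, 3.12]. Speed limits (rad/s): [2.57, 2.57, 3.14, 3.14, 3.14, 3.14].

INTERFACE

Orientations are given as a rotation vector (axis times angle).
In Python, from workcell import r gives the robot as it stands.
- The arm moves only by the tool carry_out, never from a script. Its argument "series" is a list of rows, each a list of 4 numbers: the shift along the tool's x, y, z in cm, then the turn about the tool's z in rad. A call has 1 to 12 rows; each row shifts and turns the commanded pose from where the row before left it, along the tool's axes as they then stand; what a row does not reach is not made up. A row lasts 1/12 s, in which the tool goes at most 41.7 mm and 7.16 degrees, less where a joint would pass 70% of its speed; a pose out of reach is approached as far as the arm can. A call with a gripper value outside its range is refused whole. "grip" is the finger opening in cm, from 0 to 8.54, set as the call begins (left out, the last holds). The fingers move at their own pace and stop on an object; the grip force is fixed at half the most. Time passes only in rows, so rows that do not move let the fingers close. It gives the time, the measured TCP pose, the force and the opening at its end, in the units of the state.
- r.state(): the state, without advancing time (a new reading comes with each control period).
- r.capture(name): name is "scene" or "side" or "wrist"; returns the picture (400x640x3 uint8, red, green, blue); there is no depth.
- r.camera_info(name): a dict with "fx", "fy", "cx", "cy" (pixels), "position" and "rotation" of the camera in the world. Camera axes: x right, y up, looking along -z (the intrinsics and any distortion apply to the point x, -y, -z); pixel columns grow to the right and rows downward; lengths in m; the calibration is good to about 2 mm. A picture is of the moment at which its call begins: read the wrist's pose just before it. camera_info takes no time and is no camera call; for the wrist camera it gives the pose at the moment of the call.
- r.close_job(): hands the job in, once; it reports no verdict.
Trained networks look in the newest picture that a camera, given by its name, has taken for a name from the list of things; names that differ only in an ending like _2 or _b are one class to them, and where a whole thing is asked for, a point or a joint stands for the part that bears it (a point fixed in the world has none). Each returns a list of dicts, best first, with "confidence" (0 to 1); they miss things now and then, are a little off and sometimes report something else, mostly with a low value. They report only what shows in the picture. A call takes as long as a camera call.
- r.boxes_of(camera, label): "rect" ([left, top, right, bottom] in pixels, round what is visible of it).
The state is a dict: "time_s": time; "joints": joint angles; "joint_vel": joint speeds; "joint_efforts": joint torques, N m; "tool_pos": TCP position; "eef_rot": TCP orientation; "wrist_force": force on the tool from outside, world axes, zero at the start; "wrist_torque": the same for the moment, N m; "opening": finger opening in m.
Only numpy, scipy, OpenCV 4.12 (cv2) and the standard library are available. Lean on these libraries where they do the work, as an engineer would, in place of code of your own. Each camera call takes 0.05 s, during which the arm holds its last target.

TASK

Clear the scrap from the sorting board: with the closed fingers, sweep all three red-topped steel offcuts along the board and over its open end into the blue scrap pan, not into the yellow pan of finished parts. Only push the offcuts, never pick them up or lift them, and leave the polished cup, the brass bushing and the sharpening stone standing where they are on the board.

Things in the scene. Friction and masses are not known exactly. Their poses are not given: they have to be found in the camera images.
- board: fixed wooden sorting board on two feet, 280 mm along its x by 360 mm along its y, 10 mm thick, its flat top 60 mm above the bench. Steel lips 6 mm thick and 8 mm high run along its two long edges (outer faces at x = +-140 mm); the two ends at y = +-180 mm are open, without a lip. Origin: on the bench under the board's centre, z up, x points away from the robot (within 0.2 rad)
- scrap_pan: fixed blue open steel pan, 270 mm along its x by 130 mm along its y, 36 mm high, 3 mm walls and floor, empty. It stands on the bench at one end of the board (either the +y or the -y end), turned like the board, its rim 14 mm below the board's underside and tucked 15 mm under the board's end, so what is pushed over that end falls into it. Origin: centre of its underside, 230 mm from the board's origin along the board's y axis
- finished_pan: fixed yellow pan of the same size at the other end of the board, holding five finished brass bushings 26 mm across that are fixed in it. Origin: centre of its underside
- round_offcut: round steel bar end, 28 mm diameter, 13 mm high, top sprayed red, about 60 g. Origin: centre of the underside, z up. Starts lying flat on the board, any yaw. 
- square_offcut: square steel bar end, 24 x 24 mm, 13 mm high, top sprayed red, about 60 g. Origin: centre of the underside, z up. Starts lying flat on the board, any yaw. 
- flat_offcut: flat steel bar end, 36 mm along its x, 20 mm along its y, 13 mm high, top sprayed red, about 70 g. Origin: centre of the underside, z up. Starts lying flat on the board, any yaw. The three offcuts lie in the middle lane of the board (within 40 mm of its centre line x = 0), at least 70 mm apart from one another along the board's y
- polished_cup: polished steel dome, upside-down cup, 50 mm diameter at the foot, 37 mm high, in the strip along the board's far lip, its centre about 100 mm beyond the board's centre line. Origin: centre of the underside, z up. Stands on the board. Not to be shifted.
- bushing: brass flanged bushing, flange 40 mm diameter and 8 mm high, neck 26 mm, 38 mm high in all, in the same far strip of the board. Origin: centre of the underside, z up. Stands on the board. Not to be shifted.
- stone: sharpening stone, white above and grey below, 26 mm along its x, 100 mm along its y, 16 mm high, lying roughly along the board in the strip at the near lip, about 100 mm short of the board's centre line. Origin: centre of the underside, z up. Stands on the board. Not to be shifted.

How it is judged:
At the end, for the whole second after the job is handed in: All three offcuts lie at rest inside the blue pan (between its walls, one may lie on another: origins less than 45 mm above the bench); the cup, the bushing and the stone are each within 15 mm of where they stood and not tipped by more than 0.3 rad (x of round_offcut in the frame of scrap_pan between -0.135 and 0.135 m and y of round_offcut in the frame of scrap_pan between -0.065 and 0.065 m and height (world z) of each of round_offcut, square_offcut, flat_offcut below 0.045 m and linear speed of each of round_offcut, square_offcut, flat_offcut below 0.03 m/s and x of square_offcut in the frame of scrap_pan between -0.135 and 0.135 m and y of square_offcut in the frame of scrap_pan between -0.065 and 0.065 m and x of flat_offcut in the frame of scrap_pan between -0.135 and 0.135 m and y of flat_offcut in the frame of scrap_pan between -0.065 and 0.065 m and distance of each of polished_cup, bushing, stone from where it was at the start of the episode below 0.015 m and angle between each of polished_cup, bushing, stone's own z axis and vertical below 0.3 rad); the robot touches nothing.
It fails at once if an offcut is lifted (more than 25 mm above the board's top) (height (world z) of any of round_offcut, square_offcut, flat_offcut above 0.085 m).
It fails at once if the polished cup is shifted more than 15 mm or tipped (distance of polished_cup from where it was at the start of the episode above 0.015 m or angle between polished_cup's own z axis and vertical above 0.3 rad).
It fails at once if the brass bushing is shifted more than 15 mm or tipped (distance of bushing from where it was at the start of the episode above 0.015 m or angle between bushing's own z axis and vertical above 0.3 rad).
It fails at once if the sharpening stone is shifted more than 15 mm or tipped (distance of stone from where it was at the start of the episode above 0.015 m or angle between stone's own z axis and vertical above 0.3 rad).
It also fails if it takes over 72 s, if anything falls off the work surface, if the arm or the gripper's body presses on something with over 40 N, if the wrist force passes 120 N, or if a joint passes its speed limit or range.

## Working session

There is one attempt and no reset: what is moved stays moved. The work goes in short steps, Python scripts to look and compute and a tool call to move; the robot and the scene stay as the last step left them, time stands still between calls to the robot, and variables do not carry over. Pictures are saved under pics/ and viewed, and the job is handed in when it is done.

Besides the shell and the picture viewer there is one more tool, called after ">>>" by a JSON object that holds its "api" and its "payload". carry_out: Moves the arm, as the interface text tells. Its arguments: {"type":"object","properties":{"series":{"type":"array","items":{"type":"array","items":{"type":"number"}}},"grip":{"type":"number"}},"required":["series"]}

```bash
mkdir -p pics; ls; python3 - <<'E'
from workcell import r
import cv2
s=r.state();print(s)
for n in("scene","side","wrist"):
    im=r.capture(n);cv2.imwrite(f"pics/{n}0.png",im[...,::-1]);print(n,r.camera_info(n))
    for l in("round_offcut","square_offcut","flat_offcut","polished_cup","bushing","stone","scrap_pan","finished_pan","board"):
        print(l,[(d["rect"],round(d["confidence"],2)) for d in r.boxes_of(n,l)][:3]) if n!="side" else 0
E
```

```text
pics
{'time_s': 0.0, 'joints': array([-2.02808722e-01,  2.59335520e-01,  1.53610595e+00,  3.50951224e-05,
        1.34798599e+00, -2.02816002e-01]), 'joint_vel': array([-0.00174601, -0.00125529, -0.00076793,  0.00273756,  0.00046987,
       -0.00129676]), 'joint_efforts': array([ 1.06436883e-04, -4.46029150e+01, -2.90570551e+01, -7.42485804e-05,
        1.18754001e-02, -2.51378208e-05]), 'tool_pos': array([5.49468868e-01, 1.40276776e-04, 2.30469537e-01]), 'eef_rot': array([-3.14118830e+00,  7.94781987e-07,  2.81185773e-03]), 'wrist_force': array([ 0.18886584,  0.39899376, -0.58386056]), 'wrist_torque': array([-0.00887803, -0.02032867, -0.02561621]), 'opening': 0.08572622625273707}
scene {'fx': 373.1932670516336, 'fy': 373.1932670516336, 'cx': 319.647466589506, 'cy': 189.01244084740517, 'position': array([0.86413075, 0.53734374, 0.47456963]), 'rotation': array([0.36496751, 1.25914807, 2.33741125])}
round_offcut [([330.0, 214.8, 345.5, 227.0], 0.46)]
square_offcut [([308.4, 192.9, 320.6, 203.2], 0.53)]
flat_offcut [([280.6, 164.7, 298.9, 178.1], 0.53)]
polished_cup [([268.4, 213.3, 297
[... 501 characters left out ...]
'rotation': array([ 0.72626042, -0.26500525, -0.70983364])}
wrist {'fx': 341.3335784346356, 'fy': 341.3335784346356, 'cx': 326.4884849750772, 'cy': 199.64962383094013, 'position': array([0.5483687 , 0.08286806, 0.37359505]), 'rotation': array([-3.30014060e-01, -5.82475250e-04, -1.55144588e-04])}
round_offcut [([325.6, 34.5, 359.9, 70.5], 0.92)]
square_offcut [([327.0, 142.7, 361.4, 178.0], 0.95)]
flat_offcut [([316.1, 255.9, 350.7, 287.7], 0.73)]
polished_cup [([421.2, 62.5, 486.5, 121.2], 0.87)]
bushing [([418.8, 213.5, 464.9, 259.9], 0.57)]
stone [([192.7, 33.5, 234.4, 163.9], 0.59)]
scrap_pan []
finished_pan [([220.9, 326.0, 441.0, 388.5], 0.55)]
board [([163.4, 0.6, 519.0, 328.2], 0.56)]
```

View pics/wrist0.png

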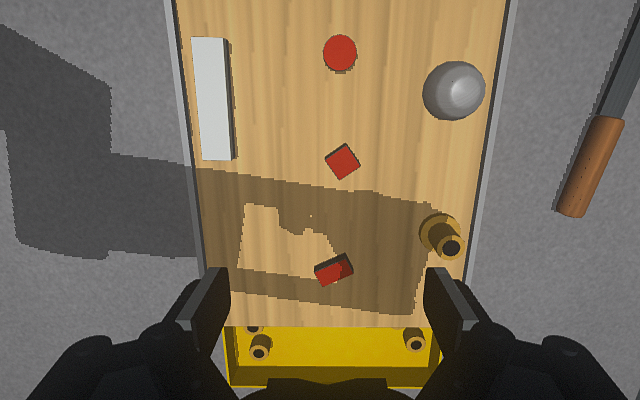

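View pics/scene0.png

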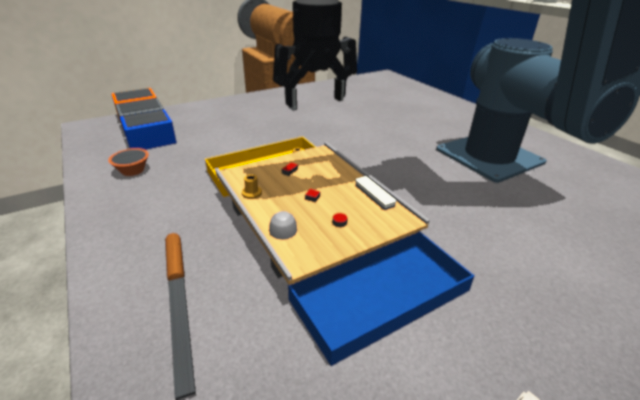

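View pics/side0.png

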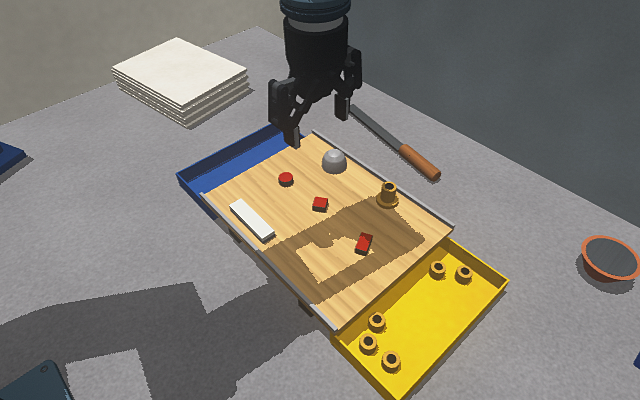

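The blue pan is at the +y end, at the top of the wrist picture. In that picture the round offcut is at (340,53), the square at (343,161) and the flat at (333,270). The cup is at (454,90), the bushing at (440,235) and the stone at about (213,98). Next I turn these pixels into positions.

```bash
cat > h.py <<'E'
import numpy as np,cv2
from scipy.spatial.transform import Rotation as R
def px2w(ci,u,v,z):
    d=R.from_rotvec(ci["rotation"]).as_matrix()@np.array([(u-ci["cx"])/ci["fx"],-(v-ci["cy"])/ci["fy"],-1])
    p=np.array(ci["position"]);return p+d*(z-p[2])/d[2]
E
python3 - <<'E'
from h import *
from workcell import r
ci=r.camera_info("wrist"); im=cv2.imread("pics/wrist0.png")
hsv=cv2.cvtColor(im,cv2.COLOR_BGR2HSV)
m=((hsv[...,0]<6)|(hsv[...,0]>174))&(hsv[...,1]>170)&(hsv[...,2]>60)
n,l,st,c=cv2.connectedComponentsWithStats(m.astype(np.uint8))
for i in range(1,n):
    if st[i,4]>60:
        cs=np.argwhere(l==i)[:,::-1].astype(np.float32)
        b=cv2.boxPoints(cv2.minAreaRect(cs))
        print(st[i],px2w(ci,*c[i],.073).round(4),[px2w(ci,*q,.073)[:2].round(3).tolist() for q in b])
for nm,u,v,z in[("Llip top",165,0,.068),("Llip bot",200,250,.068),("Rlip top",517,0,.068),("Rlip bot",470,262,.068),("end L",222,327,.06),("endR",440,327,.06),
 ("stone tl",192,38,.076),("stone tr",226,38,.076),("stone br",232,159,.076),("stone bl",202,160,.076),("cup foot L",421,92,.065),("bush flange L",419,232,.068)]:
    print(nm,px2w(ci,u,v,z)[:2].round(4))
cs=r.camera_info("scene")
for nm,u,v,z in[("board blue-far",290,280,.06),("board blue-near",427,226,.06)]: print(nm,px2w(cs,u,v,z)[:2].round(4))
E
```

```text
[324  35  32  35 891] [0.5591 0.1063 0.073 ] [[0.547, 0.119], [0.571, 0.119], [0.572, 0.094], [0.547, 0.094]]
[326 146  33  33 592] [0.5628 0.0152 0.073 ] [[0.547, 0.018], [0.566, 0.03], [0.578, 0.012], [0.56, -0.001]]
[315 263  27  23 375] [ 0.551  -0.0991  0.073 ] [[0.537, -0.097], [0.562, -0.085], [0.568, -0.101], [0.543, -0.114]]
Llip top [0.4213 0.1446]
Llip bot [ 0.4225 -0.0748]
Rlip top [0.6988 0.1446]
Rlip bot [ 0.6935 -0.0884]
end L [ 0.4322 -0.1744]
endR [ 0.675  -0.1745]
stone tl [0.4419 0.1164]
stone tr [0.4689 0.1164]
stone br [0.4649 0.019 ]
stone bl [0.4382 0.0181]
cup foot L [0.6301 0.0753]
bush flange L [ 0.639  -0.0553]
board blue-far [0.6982 0.1843]
board blue-near [0.4294 0.191 ]
```

```bash
python3 - <<'E'
import cv2
im=cv2.imread("pics/scene0.png")[130:370,190:490]
cv2.imwrite("pics/s0z.png",cv2.resize(im,None,fx=2.4,fy=2.4,interpolation=cv2.INTER_CUBIC))
E
```

```text
(no output)
```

View pics/s0z.png

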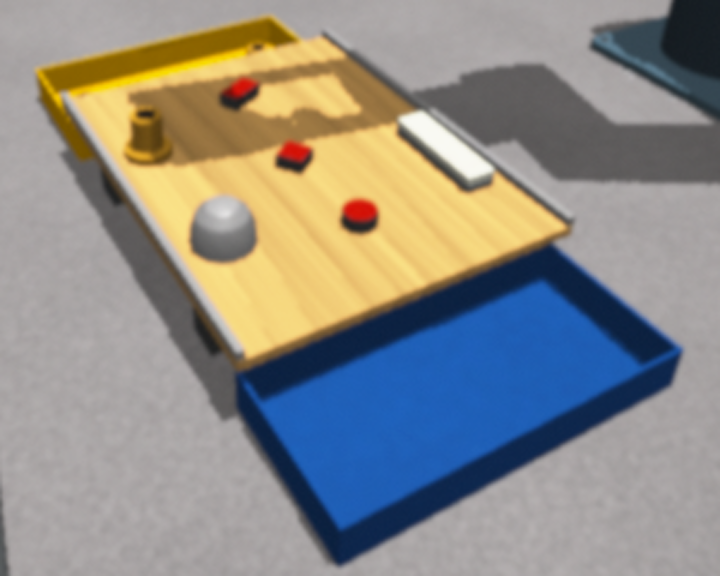

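>>> {"api": "carry_out", "payload": {"grip": 0, "series": [[0.5, -2.3, 0], [0.5, -2.3, 0], [0, -2.2, 0], [0, 0, 2], [0, 0, 2.5], [0, 0, 2.5], [0, 0, 2.5], [0, 0, 2.5], [0, 0, 2], [0, 0, 1], [0, 0, 0], [0, 0, 0]]}}

```text
invalid input
```

```bash
python3 - <<'E'
from workcell import r
import cv2
s=r.state();print(s["time_s"],s["tool_pos"],s["eef_rot"],s["opening"],s["wrist_force"])
for n in("wrist","side"):
    cv2.imwrite(f"pics/{n}1.png",r.capture(n)[...,::-1])
E
```

```text
1.05 [5.50012549e-01 2.62885182e-05 2.31320778e-01] [-3.14157886e+00 -1.45386180e-05 -3.56418791e-05] 0.08568525552135278 [0.25234695 0.24066491 0.07293891]
```

View pics/wrist1.png

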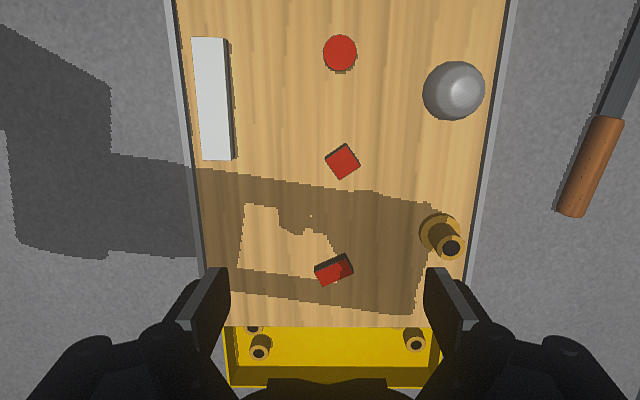

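View pics/side1.png

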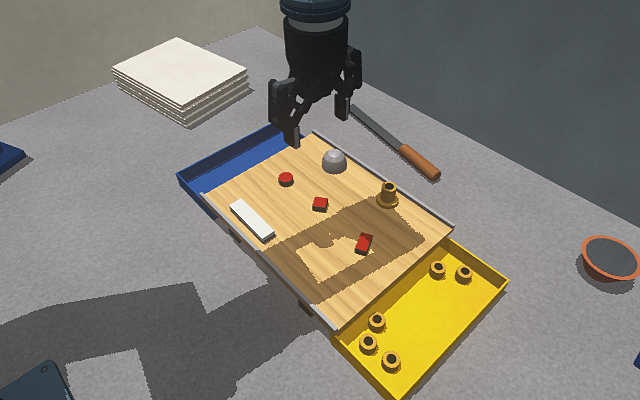

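The call was refused because each row needs four numbers. Nothing moved: the wrist and side pictures show the same scene as before.

>>> {"api": "carry_out", "payload": {"grip": 0, "series": [[0.5, -2.3, 0, 0], [0.5, -2.3, 0, 0], [0, -2.2, 0, 0], [0, 0, 2, 0], [0, 0, 2.5, 0], [0, 0, 2.5, 0], [0, 0, 2.5, 0], [0, 0, 2.5, 0], [0, 0, 2, 0], [0, 0, 1, 0], [0, 0, 0, 0], [0, 0, 0, 0]]}}

```text
time_s: 2.15
tool_pos: [0.5602, 0.068, 0.0815]
eef_rot: [-3.142, 0.0, 0.0]
wrist_force: [-1.1, -0.3, 0.3]
opening: -0.0002
```

```bash
python3 - <<'E'
from workcell import r
import cv2
s=r.state();print(s["time_s"],s["tool_pos"],s["eef_rot"],s["opening"],s["wrist_force"])
for n in("wrist","side"):
    cv2.imwrite(f"pics/{n}2.png",r.capture(n)[...,::-1])
E
```

```text
2.15 [0.56018893 0.06798883 0.08149676] [-3.14158830e+00  3.11602642e-05  4.73571479e-04] -0.00018460991541291173 [-1.09892697 -0.30601818  0.27001698]
```

View pics/wrist2.png

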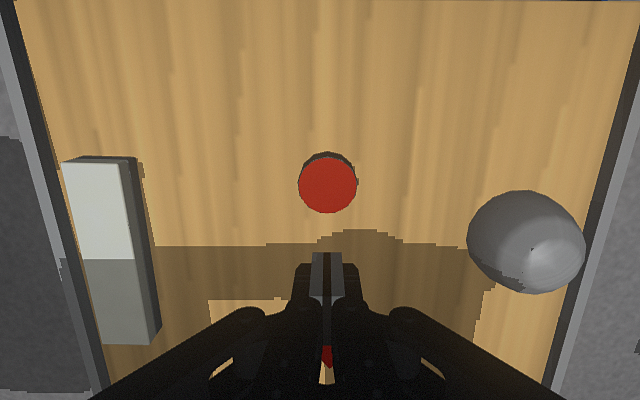

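View pics/side2.png

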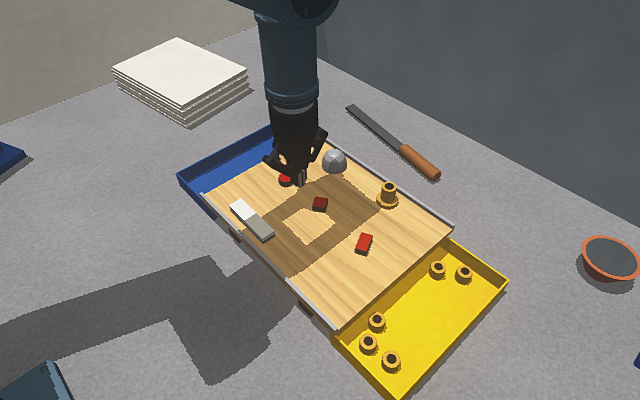

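The round offcut is at (328,182), straight ahead of the closed fingers at (326,270). I'll lower and start pushing.

>>> {"api": "carry_out", "payload": {"series": [[0, 0, 0.8, 0], [0, 0, 0.8, 0], [0, 0, 0, 0], [0, -0.6, 0, 0], [0, -0.7, 0, 0], [0, -0.7, 0, 0], [0, -0.7, 0, 0], [0, -0.7, 0, 0], [0, -0.7, 0, 0], [0, -0.7, 0, 0], [0, -0.7, 0, 0], [0, 0, 0, 0]]}}

```text
time_s: 3.25
tool_pos: [0.5599, 0.1246, 0.0653]
eef_rot: [-3.141, -0.002, -0.0]
wrist_force: [0.5, 0.1, 0.7]
opening: -0.0003
```

```bash
python3 - <<'E'
from workcell import r
import cv2
cv2.imwrite(f"pics/wrist3.png",r.capture("wrist")[...,::-1])
E
```

```text
(no output)
```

View pics/wrist3.png

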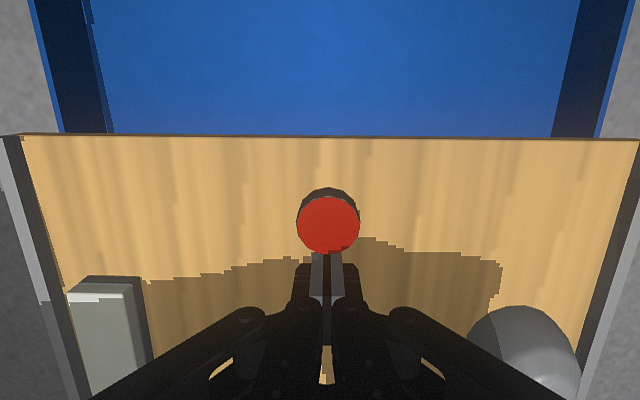

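The round offcut is at (328,225), still centred against the fingers, and the board edge is at row 137. I'll push on over the edge.

>>> {"api": "carry_out", "payload": {"series": [[0, -0.7, 0, 0], [0, -0.7, 0, 0], [0, -0.7, 0, 0], [0, -0.7, 0, 0], [0, -0.7, 0, 0], [0, -0.7, 0, 0], [0, -0.7, 0, 0], [0, -0.7, 0, 0], [0, -0.7, 0, 0], [0, -0.7, 0, 0], [0, 0, 0, 0], [0, 0, 0, 0]]}}

```text
time_s: 4.3
tool_pos: [0.5599, 0.1935, 0.0652]
eef_rot: [3.141, 0.001, -0.0]
wrist_force: [0.2, 0.9, 0.1]
opening: 0.0001
```

```bash
python3 - <<'E'
from workcell import r
import cv2
cv2.imwrite(f"pics/wrist4.png",r.capture("wrist")[...,::-1])
E
```

```text
(no output)
```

View pics/wrist4.png

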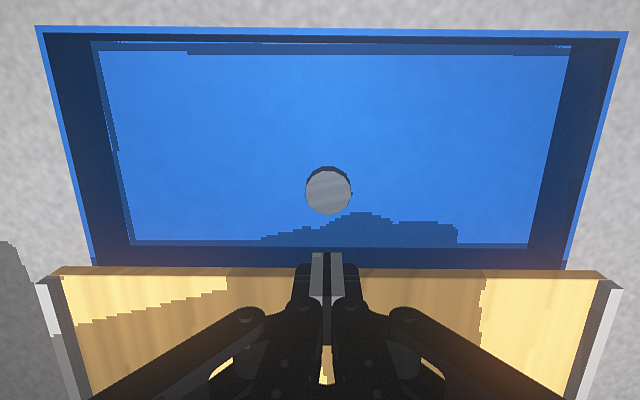

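The round offcut lies in the blue pan at (328,190), turned over. I'll go back for the square.

>>> {"api": "carry_out", "payload": {"series": [[0, 0, -2.5, 0], [0, 0, -2.5, 0], [0.4, 3, 0, 0], [0, 3.5, 0, 0], [0, 3.5, 0, 0], [0, 3.5, 0, 0], [0, 3.5, 0, 0], [0, 3, 0, 0], [0, 1.5, 0, 0], [0, 0, 1.5, 0], [0, 0, 0, 0], [0, 0, 0, 0]]}}

```text
time_s: 5.35
tool_pos: [0.5631, -0.0223, 0.0997]
eef_rot: [-3.141, 0.002, 0.004]
wrist_force: [-0.6, -0.2, -0.9]
opening: 0.0001
```

```bash
python3 - <<'E'
from workcell import r
import cv2
print(r.state()["tool_pos"])
cv2.imwrite(f"pics/wrist5.png",r.capture("wrist")[...,::-1])
E
```

```text
[ 0.56305685 -0.02230824  0.09966871]
```

View pics/wrist5.png

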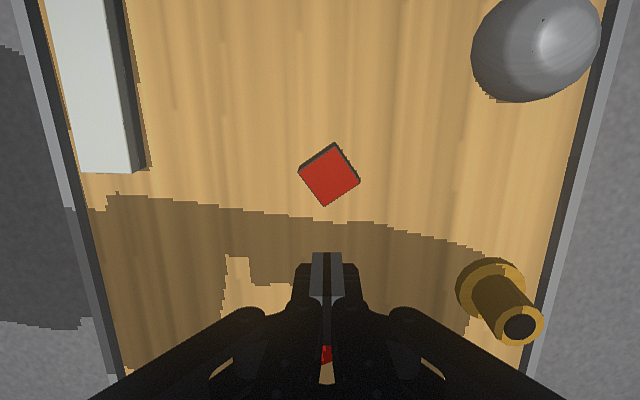

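The square is at (329,175) with its low corner at (325,206), ahead of the fingers at column 326. I'll lower 3.4 cm and push.

>>> {"api": "carry_out", "payload": {"series": [[0, 0, 1.4, 0], [0, 0, 1.4, 0], [0, 0, 0.6, 0], [0, -0.5, 0, 0], [0, -0.5, 0, 0], [0, -0.5, 0, 0], [0, -0.5, 0, 0], [0, -0.5, 0, 0], [0, -0.5, 0, 0], [0, -0.5, 0, 0], [0, -0.5, 0, 0], [0, 0, 0, 0]]}}

```text
time_s: 6.4
tool_pos: [0.564, 0.019, 0.0665]
eef_rot: [-3.141, -0.001, -0.0]
wrist_force: [-0.7, -0.5, -0.1]
opening: 0.0001
```

```bash
python3 - <<'E'
from workcell import r
import cv2
cv2.imwrite(f"pics/wrist6.png",r.capture("wrist")[...,::-1])
E
```

```text
(no output)
```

View pics/wrist6.png

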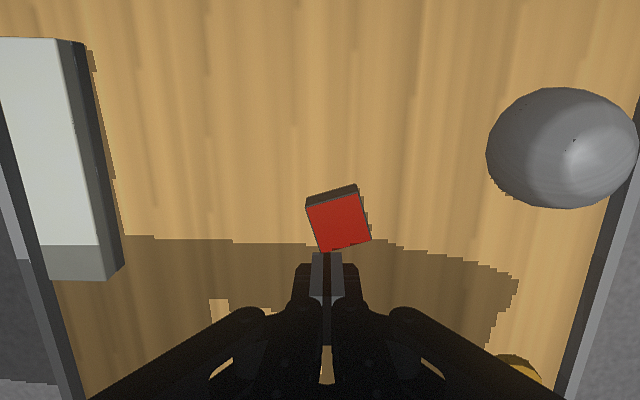

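The square is turning flush. Its centre is at column 339, about 6 mm right of the fingers. I'll back off, shift right and push on.

>>> {"api": "carry_out", "payload": {"series": [[0, 0.6, 0, 0], [0.7, 0, 0, 0], [0, -0.6, 0, 0], [0, -0.6, 0, 0], [0, -0.6, 0, 0], [0, -0.6, 0, 0], [0, -0.6, 0, 0], [0, -0.6, 0, 0], [0, -0.6, 0, 0], [0, -0.6, 0, 0], [0, -0.6, 0, 0], [0, 0, 0, 0]]}}

```text
time_s: 7.45
tool_pos: [0.5709, 0.0674, 0.0663]
eef_rot: [-3.141, -0.001, 0.0]
wrist_force: [0.2, -0.7, -0.3]
opening: 0.0001
```

```bash
python3 - <<'E'
from workcell import r
import cv2
cv2.imwrite(f"pics/wrist7.png",r.capture("wrist")[...,::-1])
E
```

```text
(no output)
```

View pics/wrist7.png

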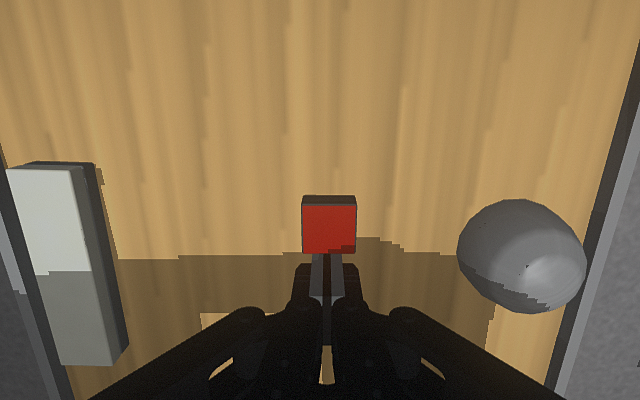

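The square is flush and centred at (329,228). I'll push on, drifting slightly away from the cup.

>>> {"api": "carry_out", "payload": {"series": [[-0.1, -0.7, 0, 0], [-0.1, -0.7, 0, 0], [-0.1, -0.7, 0, 0], [-0.1, -0.7, 0, 0], [-0.1, -0.7, 0, 0], [-0.1, -0.7, 0, 0], [0, -0.7, 0, 0], [0, -0.7, 0, 0], [0, -0.7, 0, 0], [0, -0.7, 0, 0], [0, 0, 0, 0]]}}

```text
time_s: 8.42
tool_pos: [0.565, 0.1375, 0.0663]
eef_rot: [-3.141, -0.002, -0.0]
wrist_force: [-0.3, -0.4, 0.4]
opening: 0.0001
```

```bash
python3 - <<'E'
from workcell import r
import cv2
cv2.imwrite(f"pics/wrist8.png",r.capture("wrist")[...,::-1])
E
```

```text
(no output)
```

View pics/wrist8.png

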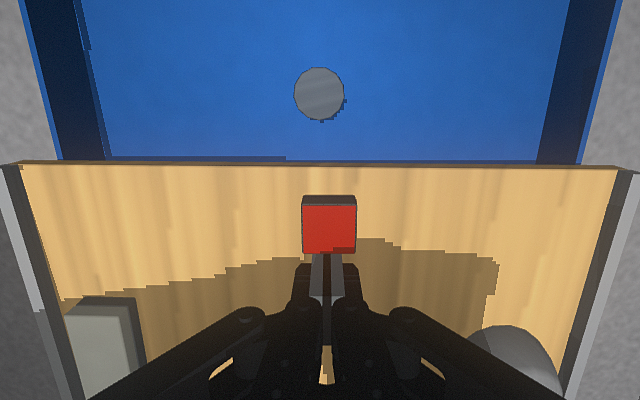

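The square is still centred at (329,228). I'll push it over the edge.

>>> {"api": "carry_out", "payload": {"series": [[0, -0.7, 0, 0], [0, -0.7, 0, 0], [0, -0.7, 0, 0], [0, -0.7, 0, 0], [0, -0.7, 0, 0], [0, -0.7, 0, 0], [0, -0.7, 0, 0], [0, -0.7, 0, 0], [0, 0, 0, 0], [0, 0, 0, 0]]}}

```text
time_s: 9.3
tool_pos: [0.5649, 0.1925, 0.0662]
eef_rot: [3.141, 0.002, -0.0]
wrist_force: [-0.6, -0.1, 0.1]
opening: -0.0001
```

```bash
python3 - <<'E'
from workcell import r
import cv2
cv2.imwrite(f"pics/wrist9.png",r.capture("wrist")[...,::-1])
E
```

```text
(no output)
```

View pics/wrist9.png

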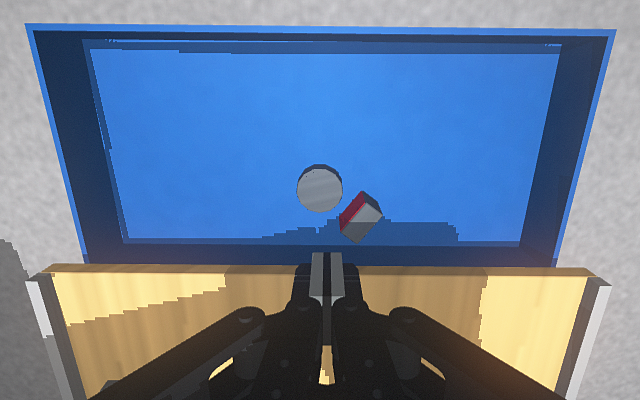

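The square lies in the blue pan at (361,217). I'll go back for the flat.

>>> {"api": "carry_out", "payload": {"series": [[0, 0, -2.5, 0], [0, 0, -2.5, 0], [-0.6, 3, 0, 0], [-0.5, 3.3, 0, 0], [0, 3.3, 0, 0], [0, 3.5, 0, 0], [0, 3.5, 0, 0], [0, 3.5, 0, 0], [0, 3.5, 0, 0], [0, 3.5, 0, 0], [0, 3.5, 0, 0], [0, 2.5, 0, 0]]}}

```text
time_s: 10.35
tool_pos: [0.5537, -0.1425, 0.1165]
eef_rot: [3.14, -0.003, 0.001]
wrist_force: [0.7, -0.4, -0.1]
opening: 0.0
```

>>> {"api": "carry_out", "payload": {"series": [[0, 0, 1, 0], [0, 0, 0, 0], [0, 0, 0, 0]]}}

```text
time_s: 10.6
tool_pos: [0.553, -0.1386, 0.1055]
eef_rot: [-3.14, 0.002, 0.003]
wrist_force: [-0.9, 0.0, 1.0]
opening: -0.0001
```

```bash
python3 - <<'E'
from workcell import r
import cv2
print(r.state()["tool_pos"])
cv2.imwrite(f"pics/wrist10.png",r.capture("wrist")[...,::-1])
E
```

```text
[ 0.55302365 -0.13861348  0.10553624]
```

View pics/wrist10.png

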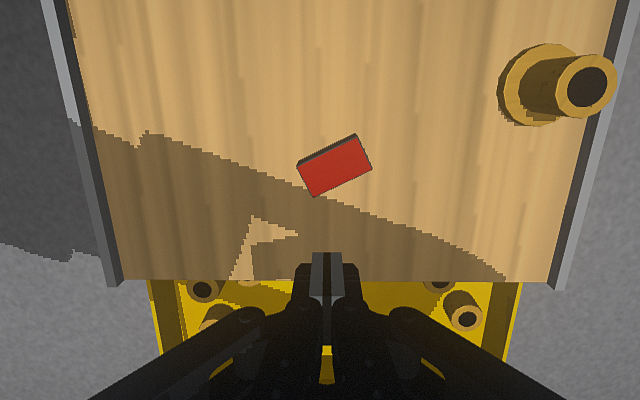

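The flat is at (335,166), with its lowest corner at (314,196). I'll shift 3 mm right, lower and push.

>>> {"api": "carry_out", "payload": {"series": [[0.3, 0, 1.5, 0], [0, 0, 1.5, 0], [0, 0, 0.9, 0], [0, 0, 0, 0], [0, -0.6, 0, 0], [0, -0.6, 0, 0], [0, -0.5, 0, 0], [0, -0.5, 0, 0], [0, -0.5, 0, 0], [0, -0.5, 0, 0], [0, -0.5, 0, 0], [0, 0, 0, 0]]}}

```text
time_s: 11.65
tool_pos: [0.557, -0.1009, 0.0675]
eef_rot: [-3.141, -0.001, -0.0]
wrist_force: [0.8, 1.1, -0.2]
opening: -0.0001
```

```bash
python3 - <<'E'
from workcell import r
import cv2
cv2.imwrite(f"pics/wrist11.png",r.capture("wrist")[...,::-1])
E
```

```text
(no output)
```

View pics/wrist11.png

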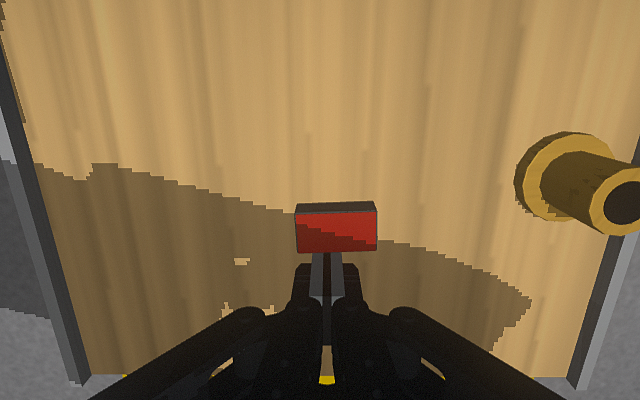

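The flat is nearly flush. Its centre is at column 336, about 4 mm right of the fingers. I'll correct that and push on.

>>> {"api": "carry_out", "payload": {"series": [[0, 0.4, 0, 0], [0.4, 0, 0, 0], [0, -0.4, 0, 0], [0, -0.6, 0, 0], [0, -0.7, 0, 0], [0, -0.7, 0, 0], [0, -0.7, 0, 0], [0, -0.7, 0, 0], [0, -0.7, 0, 0], [0, -0.7, 0, 0], [0, -0.7, 0, 0], [0, 0, 0, 0]]}}

```text
time_s: 12.7
tool_pos: [0.5608, -0.0453, 0.0673]
eef_rot: [-3.141, -0.002, 0.001]
wrist_force: [-0.2, 0.2, -0.3]
opening: 0.0002
```

```bash
python3 - <<'E'
from workcell import r
import cv2
cv2.imwrite(f"pics/wrist12.png",r.capture("wrist")[...,::-1])
E
```

```text
(no output)
```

View pics/wrist12.png

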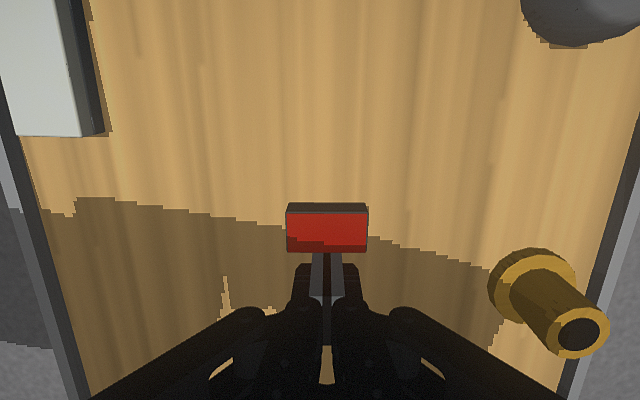

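The flat is flush and centred at (327,232). I'll keep pushing.

>>> {"api": "carry_out", "payload": {"series": [[0, -0.7, 0, 0], [0, -0.7, 0, 0], [0, -0.7, 0, 0], [0, -0.7, 0, 0], [0, -0.7, 0, 0], [0, -0.7, 0, 0], [0, -0.7, 0, 0], [0, -0.7, 0, 0], [0, -0.7, 0, 0], [0, -0.7, 0, 0], [0, -0.7, 0, 0], [0, -0.7, 0, 0]]}}

```text
time_s: 13.75
tool_pos: [0.561, 0.0377, 0.0673]
eef_rot: [3.142, 0.0, -0.0]
wrist_force: [-0.2, -0.9, 0.2]
opening: -0.0001
```

```bash
python3 - <<'E'
from workcell import r
import cv2
cv2.imwrite(f"pics/wrist13.png",r.capture("wrist")[...,::-1])
E
```

```text
(no output)
```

View pics/wrist13.png

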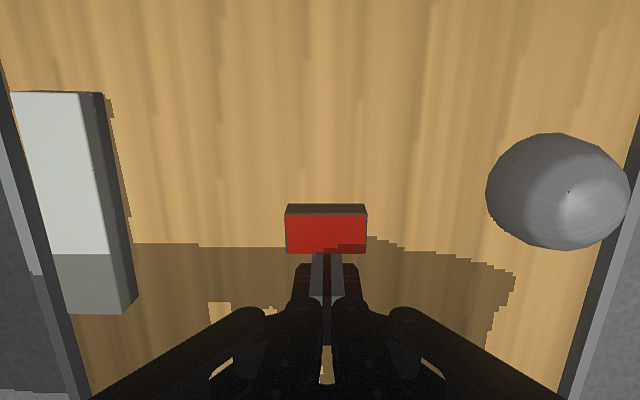

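The flat is still centred at (326,232).

>>> {"api": "carry_out", "payload": {"series": [[0, -0.7, 0, 0], [0, -0.7, 0, 0], [0, -0.7, 0, 0], [0, -0.7, 0, 0], [0, -0.7, 0, 0], [0, -0.7, 0, 0], [0, -0.7, 0, 0], [0, -0.7, 0, 0], [0, -0.7, 0, 0], [0, -0.7, 0, 0], [0, -0.7, 0, 0], [0, -0.7, 0, 0]]}}

```text
time_s: 14.8
tool_pos: [0.561, 0.1217, 0.0673]
eef_rot: [-3.142, 0.0, -0.0]
wrist_force: [-0.6, -0.4, -0.6]
opening: -0.0003
```

>>> {"api": "carry_out", "payload": {"series": [[0, -0.7, 0, 0], [0, -0.7, 0, 0], [0, -0.7, 0, 0], [0, -0.7, 0, 0], [0, -0.7, 0, 0], [0, -0.7, 0, 0], [0, -0.7, 0, 0], [0, -0.7, 0, 0], [0, -0.7, 0, 0], [0, -0.7, 0, 0], [0, 0, 0, 0], [0, 0, 0, 0]]}}

```text
time_s: 15.8
tool_pos: [0.5609, 0.1915, 0.0672]
eef_rot: [3.141, 0.002, -0.0]
wrist_force: [0.0, 0.5, -0.6]
opening: -0.0002
```

```bash
python3 - <<'E'
from workcell import r
import cv2
cv2.imwrite(f"pics/wrist14.png",r.capture("wrist")[...,::-1])
E
```

```text
(no output)
```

View pics/wrist14.png

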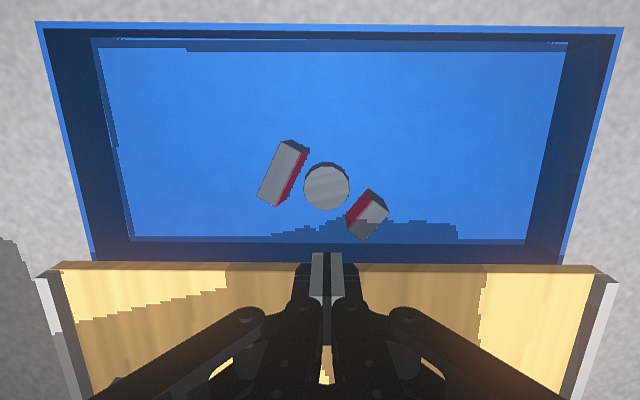

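All three are in the blue pan: the flat at (283,173), the round at (327,186) and the square at (367,215). I'll lift clear and check the whole scene.

>>> {"api": "carry_out", "payload": {"series": [[0, 0, -2, 0], [0, 0, -3, 0], [0, 0, -3, 0], [0, 0, -3, 0], [0, 0, -3, 0], [0, 3, -2, 0], [0, 3, 0, 0], [0, 3, 0, 0], [0, 3, 0, 0], [0, 3, 0, 0], [0, 0, 0, 0], [0, 0, 0, 0]]}}

```text
time_s: 16.85
tool_pos: [0.561, 0.0391, 0.2273]
eef_rot: [-3.142, 0.006, 0.0]
wrist_force: [-0.1, 1.0, 0.2]
opening: -0.0003
```

```bash
python3 - <<'E'
from h import *
from workcell import r
for n in("scene","wrist"):
    cv2.imwrite(f"pics/{n}15.png",r.capture(n)[...,::-1])
    for l in("polished_cup","bushing","stone","round_offcut","square_offcut","flat_offcut"):
        print(n,l,[(d["rect"],round(d["confidence"],2)) for d in r.boxes_of(n,l)][:2])
E
```

```text
scene polished_cup [([267.6, 212.2, 295.2, 240.4], 0.82)]
scene bushing [([237.1, 178.5, 263.7, 198.4], 0.66)]
scene stone [([351.9, 173.7, 395.9, 209.8], 0.91)]
scene round_offcut [([363.0, 275.6, 384.0, 290.8], 0.74)]
scene square_offcut [([351.7, 269.8, 362.8, 291.0], 0.68)]
scene flat_offcut [([383.6, 270.9, 396.9, 292.1], 0.72)]
wrist polished_cup [([403.9, 115.5, 466.6, 171.4], 0.87)]
wrist bushing [([407.7, 252.9, 449.3, 301.5], 0.86)]
wrist stone [([183.3, 87.7, 229.2, 209.3], 0.78), ([216.3, 355.3, 431.2, 383.4], 0.5)]
wrist round_offcut []
wrist square_offcut [([404.8, 115.1, 468.8, 170.5], 0.72), ([341.9, 0.0, 361.4, 2.9], 0.6)]
wrist flat_offcut []
```

View pics/scene15.png

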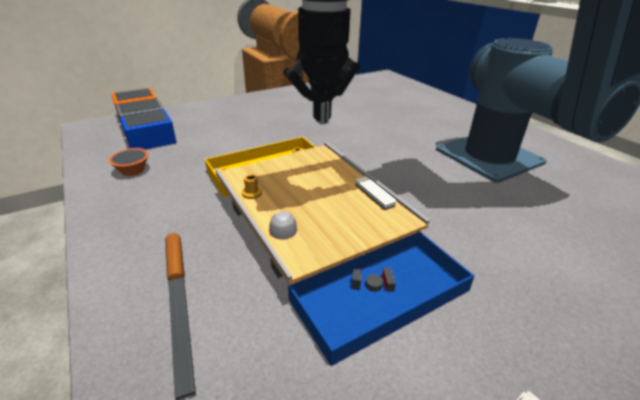

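The three offcuts lie in the blue pan at about (357,280), (374,283) and (390,280). The cup, bushing and stone are where they were to within a few pixels, and the arm is clear.

```bash
python3 -c "
from workcell import r
print(r.close_job())"
```

```text
the job is handed in; nothing more can be done
None
```

I swept all three offcuts along the board with closed fingers and over its +y end into the blue scrap pan, first the round one, then the square, then the flat. Nothing was picked up. I handed the job in at about 17 s of the 72 s allowed; handing in returns no verdict.

**Offcuts:** the last pictures show all three lying in the blue pan, well inside its walls. They turned over or tipped onto a side as they fell.

**Cup, bushing and stone:** in the scene camera their boxes match the starting ones to within about 4 px, with no visible shift or tilt. I did not turn this into millimetres. Wrist-force readings after each move stayed within about 1 N per axis.

**Robot:** the arm was clear of everything, with the fingertips about 23 cm above the bench.

**Things that failed or disagreed:**
- My first move call was refused for having three-number rows, and nothing moved.
- In the last wrist picture the network marked the cup as "square_offcut" (0.72). The picture shows this was a false report, because the square was in the pan.

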